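# Tug-check and turn over the cup carrier

## Task

In the guest pantry the washed cups sit mouth up in the blue carrier of a turn-over drying stand. Tug the blue carrier's handle straight out, level, until the latch stops it, to make sure that it is locked in; then swing the handle up over the top to the far side of its axle, so that the carrier lies fully upside down with the cups mouth down, and let go. Do not turn the empty orange carrier in the other stand.

Things in the scene. Friction and masses are not known exactly. Their poses are not given: they have to be found in the camera images.
- blue_handle (a point): Centre of the level grip bar (steel rod, 10 mm thick, 90 mm long, 100 mm above the counter) of the U-shaped handle of the blue carrier, a tray with four white cups. Axes turn with the carrier: x along the bar, y level from bar to axle, z carrier's up. Axle: parallel to the bar, 105 mm along +y. Tray edge: 55 mm along +y; cup tops 30 mm above the bar. Starts right (-y) of the axle; yaw within 0.25.
- blue_turn (a joint): Turn of the blue carrier about its axle (rad): 0 mouth up, 1.57 handle at the top (bar 205 mm high), 3.14 (stop) upside down, handle left of the axle, bar 100 mm high again. Friction of 0.12 N m keeps it where left; 2 to 4 N at the bar turn it. Its stand: base 190 x 250 mm, two uprights 118 mm high, 82 mm either side of the middle along x.
- blue_play (a joint): How far the blue carrier, with its handle, is pulled out of its cradle (m), level, away from the axle (its -y): 0 home; its closed yellow latch stops it at 0.008. A spring of 300 N/m draws it home.
- orange_turn (a joint): Turn of the orange carrier about its axle (rad), 0 mouth up: the bystander, to stay so. Same stand and handle, tray orange and empty, yellow latch standing open. Either stand may be the left one; centres 340 to 460 mm apart in y.

How it is judged:
On the way, in this order (a step that is already met when the one before it is completed fails the run):
1. the blue carrier, still mouth up within 0.15 rad, is tugged out against its latch (5 mm or more of the 8 mm play) (value of joint blue_play above 0.005 m and value of joint blue_turn below 0.15 rad), for 0.1 s.
2. the blue carrier is turned upside down (value of joint blue_turn above 2.92 rad), for 0.2 s.
At the end, for the whole second after the job is handed in: The blue carrier rests upside down, within 0.22 rad (12 degrees) of fully over, home in its cradle within 4 mm, at rest; the orange carrier is still mouth up within 0.2 rad (value of joint blue_turn above 2.92 rad and velocity of joint blue_turn between -0.1 and 0.1 rad/s and value of joint blue_play below 0.004 m and value of joint orange_turn below 0.2 rad); the robot touches nothing.
It fails at once if the orange carrier is turned by more than 0.2 rad (value of joint orange_turn above 0.2 rad).
It also fails if it takes over 42 s, if anything falls off the work surface, if the arm or the gripper's body presses on something with over 40 N, if the wrist force passes 120 N, or if a joint passes its speed limit or range.

## Robot

A 7-joint arm with a two-finger parallel gripper is mounted at the origin on the work surface. World frame = base frame: x ahead of the robot, y to its left, z up, the work surface at z = 0. Lengths are in m, angles in rad, forces in N, time in s.
With the tool pointing down it reaches from about 0.4 to 0.925 m from the base axis. Payload 4.1 kg.
Tool frame: the origin (TCP) lies at the very end of the fingers, on their centre line; the grasp point (between the pads) lies 19 mm behind it (arm.hold_point_z is the distance from the TCP to the grasp point, in m); z points along the fingers, y is the direction in which the jaws open and shut (so a half turn about z gives the same grasp; the last joint's range is limited). The gripper opens to 85 mm and grips with 20 to 120 N. Pads are 22 mm wide; open, the fingers measure 114 mm over their backs; the gripper's body (76 mm by 85 mm) begins 54 mm behind the grasp point. The pads swing forward as they close: fully open they stand 13 mm farther back than shut.
Start: joints at [1.067, 0.398, 0.045, 1.537, -0.019, 1.207, -0.051], TCP at [0.256, -0.597, 0.231] pointing down, gripper open.
Joint ranges: [-2.82, 2.82], [-0.49, 2.23], [-1.37, 1.46], [0, 2.46], [-1.36, 4.5], [0.23, 2], [-2.94, 2.94]. Speed limits (rad/s): [2.57, 2.57, 3.14, 3.14, 3.14, 3.14, 3.14].

## Interface

Orientations are given as [roll, pitch, yaw] about the fixed x, y, z axes, in that order (R = Rz(yaw) Ry(pitch) Rx(roll)).
In Python, from plant import arm gives the robot as it stands.
- The arm moves only by the tool move_arm, never from a script. Its argument "rows" is one flat list of numbers, 6 for each row, row after row: the shift along the tool's x, y, z in cm, then the turn, a rotation vector about the tool's x, y, z in degrees. In form: [dx, dy, dz, rx, ry, rz, dx, dy, dz, rx, ry, rz, ...]. A call has 1 to 8 rows; each row shifts and turns the commanded pose from where the row before left it, along the tool's axes as they then stand; what a row does not reach is not made up. A row lasts 1/10 s, in which the tool goes at most 50 mm and 8.59 degrees, less where a joint would pass 70% of its speed; a pose out of reach is approached as far as the arm can. A call is refused whole if a number of a shift passes 5 or a number of a turn 8.59, either way. A call with a gripper value outside its range is refused whole. "grip" is the finger opening in cm, from 0 to 8.54, set as the call begins (left out, the last holds). The fingers move at their own pace and stop on an object; "squeeze" is the grip in N (left out, the last holds). Time passes only in rows, so rows that do not move let the fingers close. It gives the time, the measured TCP pose, the force and the opening at its end, in the units of the state.
- arm.observe(): the state, without advancing time (a new reading comes with each control period).
- arm.grab_frame(name): name is "side" or "top" or "wrist"; returns a dict with "pixels" (480x640x3 uint8, red, green, blue), "intrinsics" (3x3 intrinsics, pixels), "xyz" and "rotation" of the camera in the world; the wrist camera has in their place "hand_eye" (4x4, takes a point from camera to tool coordinates, whose origin is the TCP and whose axes are the flange's). Camera axes: x right, y up, looking along -z (the intrinsics and any distortion apply to the point x, -y, -z); pixel columns grow to the right and rows downward; lengths in m; the calibration is good to about 2 mm. A picture is of the moment at which its call begins: read the wrist's pose just before it. There is no depth.
- arm.close_job(): hands the job in, once; it reports no verdict.
The state is a dict: "time": time; "joint_positions": joint angles; "qd": joint speeds; "joint_torque": joint torques, N m; "eef_pos": TCP position; "orientation": TCP orientation; "force": force on the tool from outside, world axes, zero at the start; "moment": the same for the moment, N m; "width": opening from 0.0 (shut) to 1.0 (fully open).
Only numpy, scipy, OpenCV 4.12 (cv2) and the standard library are available. Lean on these libraries where they do the work, as an engineer would, in place of code of your own. Each camera call takes 0.05 s, during which the arm holds its last target. There are 200 camera calls.

## Working session

There is one attempt and no reset: what is moved stays moved. The work goes in short steps, Python scripts to look and compute and a tool call to move; the robot and the scene stay as the last step left them, time stands still between calls to the robot, and variables do not carry over. Pictures are saved under pics/ and viewed, about 8 in all and at most 12, crops included, and the job is handed in when it is done.

Besides the shell and the picture viewer there is one more tool, called by a JSON object that holds its "fn" and its "kwargs", one argument or row to a line. move_arm: Moves the arm, as the interface text tells. Its arguments: {"type":"object","properties":{"rows":{"type":"array","items":{"type":"number"}},"grip":{"type":"number"},"squeeze":{"type":"number"}},"required":["rows"]}

```bash
mkdir -p pics; ls; python3 - <<'E'
from plant import arm
import cv2,numpy as np
s=arm.observe();print({k:np.round(v,3).tolist() for k,v in s.items()},arm.hold_point_z)
for n in("side","top"):
    f=arm.grab_frame(n);cv2.imwrite(f"pics/{n}0.png",f["pixels"][...,::-1]);np.savez(f"pics/{n}0.npz",**{k:v for k,v in f.items() if v is not None})
    print(n,{k:np.round(v,3).tolist() for k,v in f.items() if k!="pixels"})
E
```

```text
pics
{'time': 0.0, 'joint_positions': [1.067, 0.399, 0.045, 1.538, -0.019, 1.207, -0.051], 'qd': [-0.001, -0.001, -0.0, 0.0, 0.0, 0.0, -0.001], 'joint_torque': [0.001, -47.512, 1.365, -25.423, 0.012, 0.01, 0.0], 'eef_pos': [0.256, -0.597, 0.23], 'orientation': [-3.14, 0.0, 0.405], 'force': [-0.167, 0.057, 0.551], 'moment': [0.039, -0.012, 0.021], 'width': 0.997} 0.0187
side {'intrinsics': [[465.515, 0.0, 319.513], [0.0, 465.515, 234.19], [0.0, 0.0, 1.0]], 'xyz': [0.239, -0.394, 0.65], 'rotation': [0.751, -0.001, -0.759]}
top {'intrinsics': [[588.062, 0.0, 315.226], [0.0, 588.062, 237.77], [0.0, 0.0, 1.0]], 'xyz': [0.412, -0.041, 0.933], 'rotation': [0.173, -0.026, -1.543]}
```

View pics/top0.png

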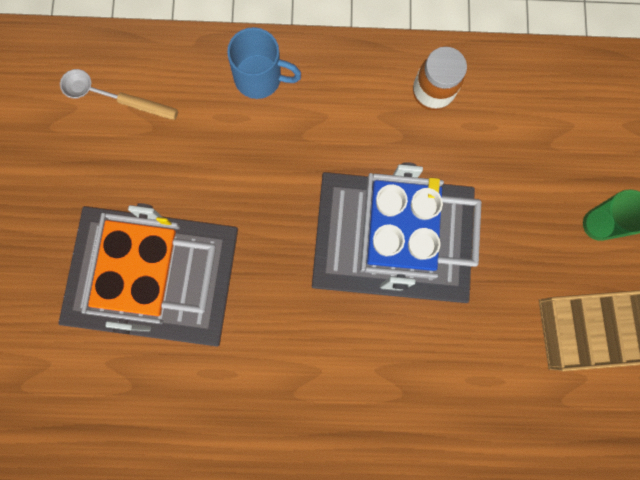

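View pics/side0.png

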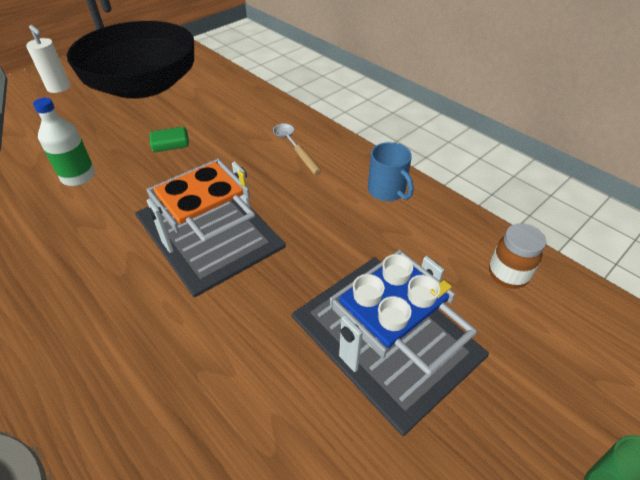

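The blue stand is the right one. In the top view its bar ends are near (480,201) and (477,265); in the side view they are near (473,332) and (429,372). The orange stand is on the left.

```bash
cat > h.py <<'E'
import numpy as np
from scipy.spatial.transform import Rotation as R
def ray(f,uv):
    d=np.linalg.inv(f["intrinsics"])@[uv[0],uv[1],1]; d=d*[1,-1,-1]
    d=R.from_euler("xyz",f["rotation"]).as_matrix()@d if np.size(f["rotation"])==3 else f["rotation"]@d
    return np.array(f["xyz"]),d/np.linalg.norm(d)
def tri(rs):
    A=b=0
    for o,d in rs:
        P=np.eye(3)-np.outer(d,d);A=A+P;b=b+P@o
    p=np.linalg.solve(A,b)
    return p,[np.linalg.norm((np.eye(3)-np.outer(d,d))@(p-o)) for o,d in rs]
def plane(r,z):
    o,d=r;return o+d*(z-o[2])/d[2]
E
python3 - <<'E'
from h import *
t=np.load("pics/top0.npz");s=np.load("pics/side0.npz")
for n,a,b in(("far",(478,202),(471,331)),("near",(475,264),(429,371))):
    p,e=tri([ray(t,a),ray(s,b)]);print(n,p.round(4),np.round(e,4),"z=.1:",plane(ray(t,a),.1).round(4),plane(ray(s,b),.1).round(4))
for n,a in(("c1",(324,173)),("c2",(474,187)),("c3",(470,301)),("c4",(313,288)),("o2",(237,227)),("o3",(220,345))):print(n,plane(ray(t,a),.012).round(3))
E
```

```text
far [ 0.6172 -0.2944  0.1034] [0.0008 0.0008] z=.1: [ 0.6186 -0.2959  0.1   ] [ 0.6188 -0.2933  0.1   ]
near [ 0.5276 -0.2898  0.1032] [0.0015 0.0015] z=.1: [ 0.5269 -0.2897  0.1   ] [ 0.5307 -0.29    0.1   ]
c1 [ 0.68  -0.072  0.012]
c2 [ 0.665 -0.317  0.012]
c3 [ 0.48  -0.307  0.012]
c4 [ 0.493 -0.06   0.012]
o2 [0.587 0.064 0.012]
o3 [0.402 0.081 0.012]
```

{"fn": "move_arm", "kwargs": {
  "rows": [0, 0, -2, 0, 0, 6.6, 0, 0, -2, 0, 0, 6.6, 0, 0, -2, 0, 0, 6.6, 0, 0, -2, 0, 0, 6.7, 3, -3.2, 0, 0, 0, 0, 3, -3.2, 0, 0, 0, 0, 3, -3.2, 0, 0, 0, 0, 3, -3.2, 0, 0, 0, 0],
  "grip": 4.5,
  "squeeze": 30
}}

```text
time: 0.9
eef_pos: [0.3841, -0.4751, 0.3109]
orientation: [-3.141, 0.0, -0.058]
force: [0.6, -0.5, -0.0]
width: 0.526
```

{"fn": "move_arm", "kwargs": {
  "rows": [3, -3.2, 0, 0, 0, 0, 3, -3.2, 0, 0, 0, 0, 3, -3.2, 0, 0, 0, 0, 3, -3.2, 0, 0, 0, 0, 3, -3.2, 2, 0, 0, 0, 3, -3.2, 3, 0, 0, 0, 0, 0, 3, 0, 0, 0, 0, 0, 0, 0, 0, 0]
}}

```text
time: 1.7
eef_pos: [0.5699, -0.2941, 0.2276]
orientation: [-3.138, 0.01, -0.054]
force: [0.2, -0.5, -0.2]
width: 0.527
```

```bash
python3 - <<'E'
from plant import arm
import cv2,numpy as np
s=arm.observe();print({k:np.round(s[k],4).tolist() for k in("time","eef_pos","orientation","force","width")})
f=arm.grab_frame("wrist");cv2.imwrite("pics/w1.png",f["pixels"][...,::-1])
np.savez("pics/w1.npz",p=s["eef_pos"],o=s["orientation"],**{k:f[k] for k in("intrinsics","hand_eye")})
print(f["hand_eye"].round(3).tolist(),f["intrinsics"].tolist(),f.keys())
E
```

```text
{'time': 1.7, 'eef_pos': [0.5699, -0.2941, 0.2276], 'orientation': [-3.1377, 0.01, -0.0541], 'force': [0.1891, -0.5209, -0.1746], 'width': 0.5271}
[[-0.0, 0.949, 0.316, 0.082], [1.0, 0.0, -0.0, 0.0], [-0.001, 0.316, -0.949, -0.142], [0.0, 0.0, 0.0, 1.0]] [[358.2823642050022, 0.0, 317.42984781400054], [0.0, 358.2823642050022, 239.9703974645403], [0.0, 0.0, 1.0]] dict_keys(['pixels', 'intrinsics', 'hand_eye'])
```

View pics/w1.png

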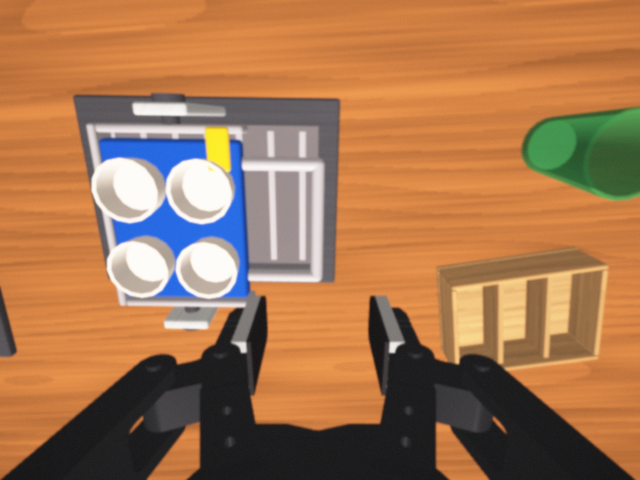

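The wrist view shows the bar from (319,166) to (316,275), midway between the fingers (250 and 385). I'll check this against the earlier estimate.

```bash
python3 - <<'E'
from h import *
w=np.load("pics/w1.npz");Rt=R.from_euler("xyz",w["o"]).as_matrix();H=w["hand_eye"]
f={"intrinsics":w["intrinsics"],"rotation":Rt@H[:3,:3],"xyz":w["p"]+Rt@H[:3,3]}
t=np.load("pics/top0.npz");s=np.load("pics/side0.npz")
P=[]
for a,b,c in(((319,166),(478,202),(471,331)),((316,275),(475,264),(429,371))):
    print(plane(ray(f,a),.1).round(4)); p,e=tri([ray(f,a),ray(t,b),ray(s,c)]);print(p.round(4),np.round(e,4));P.append(p)
m=np.mean(P,0);print(m,(Rt.T@(m-w["p"])).round(4), np.arctan2(*(P[0]-P[1])[[1,0]]))
E
```

```text
[ 0.6183 -0.298   0.1   ]
[ 0.6182 -0.2957  0.1014] [0.0023 0.0002 0.0021]
[ 0.5303 -0.2909  0.1   ]
[ 0.5291 -0.2903  0.0996] [0.001  0.0022 0.0016]
[ 0.57365828 -0.29298644  0.10050821] [ 0.0049 -0.0008  0.1271] -0.06088977951512089
```

{"fn": "move_arm", "kwargs": {
  "rows": [0.4, -0.1, 2, 0, 0.57, 0.3, 0, 0, 3, 0, 0, 0, 0, 0, 3, 0, 0, 0, 0, 0, 3, 0, 0, 0, 0, 0, 2, 0, 0, 0, 0, 0, 1.6, 0, 0, 0, 0, 0, 0, 0, 0, 0]
}}

```text
time: 2.45
eef_pos: [0.576, -0.2975, 0.0862]
orientation: [-3.142, -0.008, -0.065]
force: [-0.5, -0.4, 0.4]
width: 0.529
```

{"fn": "move_arm", "kwargs": {
  "rows": [0, 0, 0, 0, 0, 0, 0, 0, 0, 0, 0, 0, 0, 0, 0, 0, 0, 0, 0, 0, 0, 0, 0, 0, 0, 0, 0, 0, 0, 0, 0, 0, 0, 0, 0, 0, 0, 0, 0, 0, 0, 0, 0, 0, 0, 0, 0, 0],
  "grip": 0,
  "squeeze": 30
}}

```text
time: 3.25
eef_pos: [0.5786, -0.2965, 0.0889]
orientation: [3.141, -0.013, -0.063]
force: [0.1, 1.8, 7.3]
width: 0.102
```

```bash
python3 - <<'E'
from plant import arm
import cv2,numpy as np
f=arm.grab_frame("side");cv2.imwrite("pics/s1.png",cv2.resize(f["pixels"][200:440,260:560,::-1],None,fx=2,fy=2))
s=arm.observe();print({k:np.round(s[k],4).tolist() for k in("time","eef_pos","orientation","force","width")})
E
```

```text
{'time': 3.3, 'eef_pos': [0.5786, -0.2966, 0.089], 'orientation': [3.1408, -0.0128, -0.0628], 'force': [-0.3662, 0.7407, 6.3097], 'width': 0.0995}
```

View pics/s1.png

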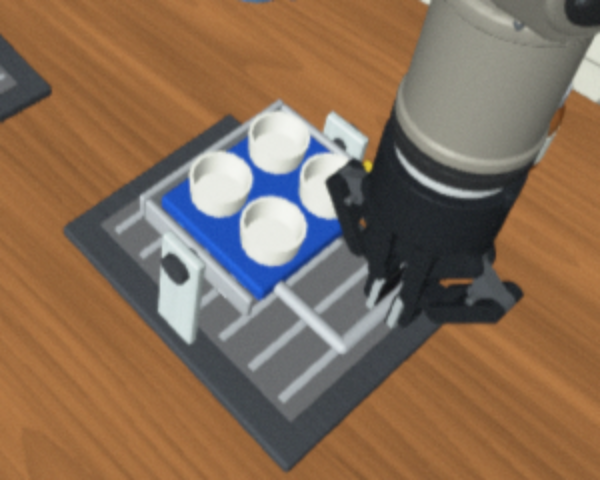

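{"fn": "move_arm", "kwargs": {
  "rows": [0, 0.3, 0, 0, 0, 0, 0, 0.3, 0, 0, 0, 0, 0, 0.3, 0, 0, 0, 0, 0, 0.2, 0, 0, 0, 0, 0, 0, 0, 0, 0, 0, 0, 0, 0, 0, 0, 0]
}}

```text
time: 3.9
eef_pos: [0.5783, -0.301, 0.0888]
orientation: [-3.134, -0.01, -0.06]
force: [-2.2, 11.0, 10.6]
width: 0.1
```

{"fn": "move_arm", "kwargs": {
  "rows": [0, 0.3, 0, 0, 0, 0, 0, 0.3, 0, 0, 0, 0, 0, 0, 0, 0, 0, 0, 0, 0, 0, 0, 0, 0]
}}

```text
time: 4.3
eef_pos: [0.5783, -0.301, 0.0887]
orientation: [-3.126, -0.007, -0.057]
force: [-3.4, 18.6, 15.6]
width: 0.102
```

{"fn": "move_arm", "kwargs": {
  "rows": [0, -0.75, -0.35, 0, 0, 0, 0, -0.75, -0.35, 0, 0, 0, 0, -0.08, -0.93, 0, 0, 0, 0, -0.08, -0.93, 0, 0, 0, 0, -0.25, -0.9, 0, 0, 0, 0, -0.25, -0.9, 0, 0, 0, 0, 0, 0, 0, 0, 0]
}}

```text
time: 5.0
eef_pos: [0.5787, -0.292, 0.1326]
orientation: [3.141, -0.014, -0.063]
force: [4.9, 1.5, -2.3]
width: 0.102
```

{"fn": "move_arm", "kwargs": {
  "rows": [0, -0.39, -0.84, 0, 0, 0, 0, -0.39, -0.84, 0, 0, 0, 0, -0.54, -0.76, 0, 0, 0, 0, -0.54, -0.76, 0, 0, 0, 0, -0.66, -0.66, 0, 0, 0, 0, -0.66, -0.66, 0, 0, 0, 0, 0, 0, 0, 0, 0]
}}

```text
time: 5.7
eef_pos: [0.5808, -0.2596, 0.1769]
orientation: [3.141, -0.015, -0.062]
force: [6.2, 2.0, -3.0]
width: 0.099
```

{"fn": "move_arm", "kwargs": {
  "rows": [0, -0.76, -0.5, 0, 0, 0, 0, -0.76, -0.5, 0, 0, 0, 0, -0.84, -0.36, 0, 0, 0, 0, -0.84, -0.36, 0, 0, 0, 0, -0.9, -0.2, 0, 0, 0, 0, -0.9, -0.2, 0, 0, 0, 0, -0.93, 0, 0, 0, 0, 0, -0.93, 0, 0, 0, 0]
}}

```text
time: 6.5
eef_pos: [0.585, -0.1971, 0.1999]
orientation: [3.134, -0.018, -0.066]
force: [3.5, -5.6, 7.4]
width: 0.1
```

```bash
python3 - <<'E'
from plant import arm
import cv2,numpy as np
f=arm.grab_frame("side");cv2.imwrite("pics/s2.png",cv2.resize(f["pixels"][160:440,220:560,::-1],None,fx=2,fy=2))
s=arm.observe();print({k:np.round(s[k],4).tolist() for k in("time","eef_pos","orientation","force","moment","width")})
E
```

```text
{'time': 6.55, 'eef_pos': [0.5852, -0.1946, 0.1999], 'orientation': [3.1361, -0.0173, -0.0643], 'force': [4.0171, -1.4726, 5.7628], 'moment': [-0.8211, -0.8027, -0.0986], 'width': 0.0996}
```

View pics/s2.png

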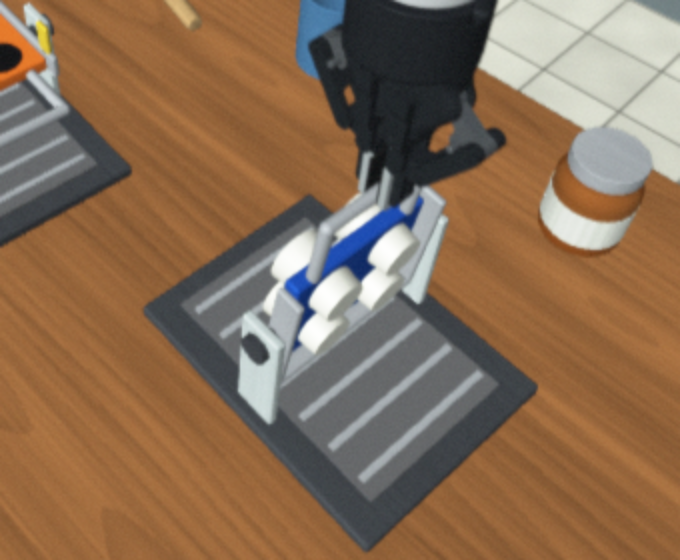

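The handle is at the top, at about 90°, and still gripped. I'll continue over.

{"fn": "move_arm", "kwargs": {
  "rows": [0, -0.93, 0.08, 0, 0, 0, 0, -0.93, 0.08, 0, 0, 0, 0, -0.9, 0.25, 0, 0, 0, 0, -0.9, 0.25, 0, 0, 0, 0, -0.84, 0.39, 0, 0, 0, 0, -0.84, 0.39, 0, 0, 0, 0, -0.76, 0.54, 0, 0, 0, 0, -0.76, 0.54, 0, 0, 0]
}}

```text
time: 7.35
eef_pos: [0.59, -0.1245, 0.175]
orientation: [3.14, -0.017, -0.065]
force: [2.5, 1.6, 8.5]
width: 0.1
```

{"fn": "move_arm", "kwargs": {
  "rows": [0, -0.66, 0.66, 0, 0, 0, 0, -0.66, 0.66, 0, 0, 0, 0, -0.54, 0.76, 0, 0, 0, 0, -0.54, 0.76, 0, 0, 0, 0, -0.39, 0.84, 0, 0, 0, 0, -0.39, 0.84, 0, 0, 0, 0, 0, 0, 0, 0, 0]
}}

```text
time: 8.05
eef_pos: [0.5922, -0.0908, 0.1277]
orientation: [-3.141, -0.015, -0.063]
force: [4.2, 3.5, 2.8]
width: 0.097
```

{"fn": "move_arm", "kwargs": {
  "rows": [0, -0.25, 0.9, 0, 0, 0, 0, -0.25, 0.9, 0, 0, 0, 0, -0.1, 0.93, 0, 0, 0, 0, -0.1, 0.93, 0, 0, 0, 0, 0, 0.4, 0, 0, 0, 0, 0, 0, 0, 0, 0]
}}

```text
time: 8.65
eef_pos: [0.5927, -0.0834, 0.0871]
orientation: [-3.14, -0.014, -0.063]
force: [3.5, 4.6, 0.5]
width: 0.096
```

{"fn": "move_arm", "kwargs": {
  "rows": [0, -0.1, 0.4, 0, 0, 0, 0, -0.1, 0.2, 0, 0, 0, 0, 0, 0, 0, 0, 0, 0, 0, 0, 0, 0, 0]
}}

```text
time: 9.05
eef_pos: [0.593, -0.0834, 0.0865]
orientation: [3.141, -0.014, -0.065]
force: [-7.8, 3.8, 32.1]
width: 0.1
```

{"fn": "move_arm", "kwargs": {
  "rows": [0, 0, 0, 0, 0, 0, 0, 0, 0, 0, 0, 0, 0, 0, 0, 0, 0, 0, 0, 0, 0, 0, 0, 0, 0, 0, 0, 0, 0, 0, 0, 0, 0, 0, 0, 0],
  "grip": 3.5
}}

```text
time: 9.65
eef_pos: [0.5906, -0.0826, 0.0796]
orientation: [3.141, -0.009, -0.063]
force: [0.2, -0.6, 0.3]
width: 0.408
```

```bash
python3 - <<'E'
from plant import arm
import cv2,numpy as np
f=arm.grab_frame("side");cv2.imwrite("pics/s3.png",cv2.resize(f["pixels"][160:440,220:560,::-1],None,fx=2,fy=2))
s=arm.observe();print({k:np.round(s[k],4).tolist() for k in("time","eef_pos","orientation","force","moment","width")})
E
```

```text
{'time': 9.7, 'eef_pos': [0.5907, -0.0825, 0.0797], 'orientation': [3.1415, -0.0092, -0.0629], 'force': [-0.3404, -0.2748, -0.332], 'moment': [-0.0049, 0.0418, 0.0367], 'width': 0.4118}
```

View pics/s3.png

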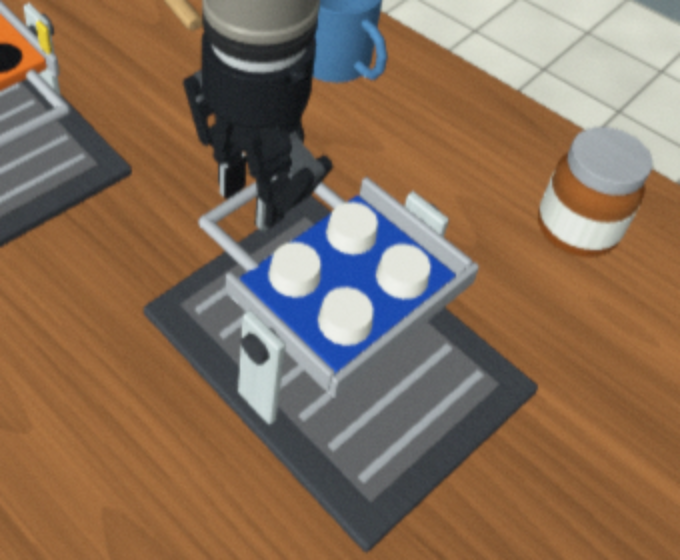

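The carrier is at its stop upside down, the fingers straddle the bar without touching it, and the force is about 0. I'll lift straight up and check.

{"fn": "move_arm", "kwargs": {
  "rows": [0, 0, -1, 0, 0, 0, 0, 0, -2, 0, 0, 0, 0, 0, -3, 0, 0, 0, 0, 0, -3, 0, 0, 0, 0, 0, -4, 0, 0, 0, 0, 0, -4, 0, 0, 0, 0, 0, -2, 0, 0, 0, 0, 0, 0, 0, 0, 0]
}}

```text
time: 10.5
eef_pos: [0.5913, -0.0824, 0.2751]
orientation: [3.141, -0.019, -0.063]
force: [0.9, 0.7, 0.0]
width: 0.412
```

```bash
python3 - <<'E'
from plant import arm
import cv2,numpy as np
f=arm.grab_frame("side");g=arm.grab_frame("top")
cv2.imwrite("pics/s4.png",np.vstack([cv2.resize(f["pixels"],(400,300)),cv2.resize(g["pixels"],(400,300))])[...,::-1])
s=arm.observe();print({k:np.round(s[k],4).tolist() for k in("time","eef_pos","force","width")})
E
```

```text
{'time': 10.6, 'eef_pos': [0.5889, -0.0823, 0.2705], 'force': [-0.8996, 0.4407, -0.0545], 'width': 0.413}
```

View pics/s4.png

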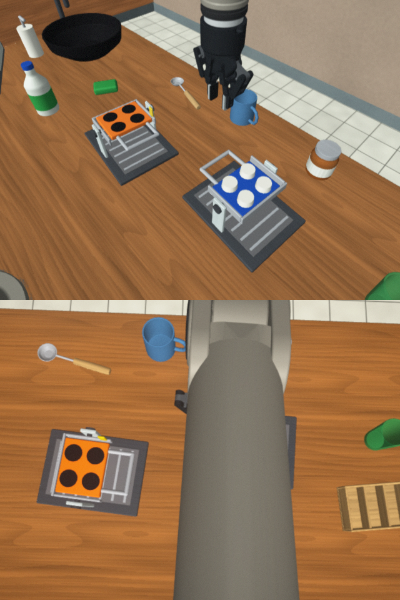

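```bash
python3 - <<'E'
from h import *
s=np.load("pics/side0.npz")
p=plane(ray(s,(322.5,270.5)),.1);c=np.array([.5737,-.293]);ey=np.array([.06,.998])
print(p,(p[:2]-c)@ey,"expected .210 if home (0.218 if out)", (plane(ray(s,(429,371)),.1)[:2]-c)@ey, "start ref")
E
```

```text
[ 0.54499314 -0.07961808  0.1       ] 0.21123274686882879 expected .210 if home (0.218 if out) 0.0004436790837003466 start ref
```

The bar measures home within 1–2 mm, so I'm handing in.

```bash
python3 -c "
from plant import arm
print(arm.close_job())"
```

```text
the job is handed in; nothing more can be done
None
```

I tugged the blue carrier against its latch, swung it over the top and left it upside down. I then handed the job in at about 10.6 s of the 42 s allowed; no verdict was reported.

- **Tug:** I gripped the bar and pulled it level until it stopped. Pulling harder raised the force to about 19 N with no further movement, so the latch held. The bar had moved about 8 mm from its first measured position. Only 4.4 mm of that came after the grip closed; the rest depends on my camera estimate of where the bar started.
- **Turn:** I swung the handle over to the far-side stop, where the vertical force reached 32 N. I then released it and lifted clear.
- **Last checks:**
  - The side view shows the carrier upside down with the cups mouth down.
  - The bar measured 211 mm from its starting line. It would be 210 mm if fully home and 218 mm if pulled out, so it looks home. This is a single-view estimate, because the arm hid the blue stand from the top camera.
  - The orange carrier looks unmoved in both views.
  - The force on the tool was close to zero, and the gripper was well above the carrier.

No check failed.

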